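Wedge a rocking vibrating table firm

TASK

The plaster vibrating table rocks, because the screw foot at its front left corner (left as you face its dial) is seized too short and hangs just clear of the worktop. Bring the rubber wedge to that foot and push it, thin end first and flat on the worktop, in under the foot from the front until it jams tight and stays clamped there, but stop then: the table must stay level and where it stands. Leave the two jars and the dropper bottle alone.

Things in the scene. Friction and masses are not known exactly. Their poses are not given: they have to be found in the camera images.
- vibrator: Loose grey vibrating table for plaster models, about 2.4 kg, 130 mm (x) by 150 mm (y), 75 mm high with its ribbed black rubber top; dial and switch on its front (own -x). Stands level on three of four round rubber feet; underside 21 mm above the worktop. Origin at worktop level under its centre, +x to its back, +y to the left seen from the front, z up. The short foot's corner lifts only under 8 to 11 N from below.
- short_foot_axis (a point): On the vertical axis of the short foot at the table's front left corner (own x -48, y +58 mm), at the underside, 21 mm up; axes as the table's. The foot is round, 24 mm across, 9 mm thick, its front rim 12 mm before this point, 5 mm inside the table's front face. It cannot move up or down. Its sole hangs 3 to 8 mm above the worktop, different each time: to be found by feel.
- wedge: Loose black rubber wedge, 60 g, 90 mm long (own x), 34 mm wide (y); flat sole, top sloping evenly from 2 mm thick at the thin end (+x) to 13.7 mm at the upright heel (-x). Origin under its centre. Friction holds it where it jams. As it jams the push needed rises from under 1 N past 7 N within a few mm; from about 12 N on the table is shoved or lifted.
- wedge_center (a point): Middle of the wedge, half-way up (4 mm above its sole); axes as the wedge's, +x towards the thin end. The wedge is 34 mm across, to be gripped from its two long sides if wanted.
- wedge_tip (a point): Middle of the wedge's thin end, on its sole: 45 mm along the wedge's +x from its centre. The heel is 90 mm behind it.
- gel_jar: Bystander: jar with a black cap, 39 mm across, 81 mm high; origin under its centre. Loose.
- dropper_bottle: Bystander: amber dropper bottle, 34 mm across, 109 mm high; origin under its centre. Loose.
- small_jar: Bystander: small squat jar with a white screw cap, 31 mm across, 32 mm high; origin under its centre. Loose.
Mind the look-alikes: they are no part of the job. There is more than one size of the wedge; the job needs the larger.

How it is judged (in metres and radians):
At the end, for the whole second after the job is handed in: Wedge flat on its sole (0.06 rad), thin end past the short foot's front rim, within 30 mm of its axis sideways and 0.6 rad of front-to-back, clamped by the table with over 1.5 N; table level within 0.02 rad and within 8 mm of its start; all at rest (contact force between wedge and vibrator above 1.5 N and x of wedge_tip in the frame of short_foot_axis above -0.0115 m and y of wedge_tip in the frame of short_foot_axis between -0.03 and 0.03 m and angle between wedge's own z axis and vertical below 0.06 rad and angle between the x axis of wedge and the x axis of vibrator, either way round below 0.6 rad and angle between vibrator's own z axis and vertical below 0.02 rad and distance of vibrator from where it was at the start of the episode below 0.008 m and linear speed of each of wedge, vibrator below 0.01 m/s); the robot touches nothing.
It fails at once if the table is shoved more than 20 mm (distance of vibrator from where it was at the start of the episode above 0.02 m).
It fails at once if a bystander is shifted by more than 30 mm (distance of any of gel_jar, dropper_bottle, small_jar from where it was at the start of the episode above 0.03 m).
It also fails if it takes over 58 s, if anything falls off the work surface, if the arm or the gripper's body presses on something with over 40 N, if the wrist force passes 120 N, or if a joint passes its speed limit or range.

ROBOT

A 6-joint arm with a two-finger parallel gripper is mounted at the origin on a cart in front of the work surface, level with it; the furniture and walls round the work are solid. World frame = base frame: x ahead of the robot, y to its left, z up, the work surface at z = 0. Lengths are in mm, angles in rad, forces in N, time in s.
With the tool pointing down it reaches from about 425 to 1125 mm from the base axis. Payload 14.9 kg.
Tool frame: the origin (TCP) lies midway between the tips of the shut fingers; the grasp point (between the pads) lies 19 mm behind it; z points along the fingers, y is the direction in which the jaws open and shut (so a half turn about z gives the same grasp; the last joint's range is limited). The gripper opens to 91 mm and grips with 3 to 60 N. Pads are 32 mm wide; open, the fingers measure 118 mm over their backs; the gripper's body (76 mm by 178 mm) begins 60 mm behind the grasp point.
Start: joints at [1.08, 0.379, 1.734, -0, 1.028, -0.033], TCP at [309.392, 627.929, 213.932] pointing down, gripper open.
Joint ranges: [-2.77, 2.77], [-0.74, 2.19], [0, 2.66], [-1.06, 4.2], [0.31, 2.87], [-3.08, 3.08]. Speed limits (rad/s): [1.89, 1.89, 2.39, 3.14, 3.14, 3.14].

INTERFACE

Orientations are given as a unit quaternion [x, y, z, w].
In Python, from plant import r gives the robot as it stands. The module is installed in compiled form; this text tells all that it offers.
- The arm moves only by the tool play_rows, never from a script. Its argument "targets" is a list of rows, each a list of 7 numbers: the shift along the tool's x, y, z in cm, then the turn, a rotation vector about the tool's x, y, z in degrees, then the finger opening in cm, from 0 to 9.12. In form: [[dx, dy, dz, rx, ry, rz, hand], ...]. A call has exactly 5 rows; each row is the pose to reach, as a shift and turn from the pose measured when the call began, along the tool's axes at that moment; what a row does not reach only later rows make up. A row lasts 1/12 s, in which the tool goes at most 41.7 mm and 7.16 degrees, less where a joint would pass 70% of its speed; a pose out of reach is approached as far as the arm can. A call with a gripper value outside its range is refused whole. The fingers move at their own pace and stop on an object; "squeeze" is the grip in N (left out, the last holds). Time passes only in rows, so rows that repeat a pose let the fingers close, or fill a call up. It gives the time, the measured TCP pose, the force and the opening at its end, in the units of the state.
- r.get_state(): the state, without advancing time (a new reading comes with each control period).
- r.get_image(name): name is "side" or "top" or "wrist"; returns a dict with "color" (400x640x3 uint8, red, green, blue), "intrinsics" (3x3 intrinsics, pixels), "extrinsics" (4x4, takes a point from camera to world coordinates); the wrist camera has in their place "hand_eye" (4x4, takes a point from camera to tool coordinates, whose origin is the TCP and whose axes are the flange's). Camera axes: x right, y down, z forward; pixel columns grow to the right and rows downward; lengths in mm; the calibration is good to about 2 mm. A picture is of the moment at which its call begins: read the wrist's pose just before it. There is no depth.
- r.close_job(): hands the job in, once; it reports no verdict.
Trained networks look in the newest picture that a camera, given by its name, has taken for a name from the list of things; names that differ only in an ending like _2 or _b are one class to them, and where a whole thing is asked for, a point or a joint stands for the part that bears it (a point fixed in the world has none). Each returns a list of dicts, best first, with "p" (0 to 1); they miss things now and then, are a little off and sometimes report something else, mostly with a low value. They report only what shows in the picture. A call takes as long as a camera call. They do not tell look-alikes from the thing itself.
- r.look_for(thing, camera): "bbox" ([left, top, right, bottom] in pixels, round what is visible of it).
- r.regions_of(thing, camera): "region" (400x640 bool, what is visible of it) and "bbox" ([left, top, right, bottom] in pixels, round what is visible of it).
- r.spot_point(thing, camera): "location" ([column, row] in pixels: a listed point, or the origin of a listed thing).
The state is a dict: "time_s": time; "joint_pos": joint angles; "joint_vel": joint speeds; "joint_torque": joint torques, N m; "position": TCP position; "tcp_rot": TCP orientation; "force": force on the tool from outside, world axes, zero at the start; "torque": the same for the moment, N m; "gripper_width": finger opening in mm.
Only numpy, scipy, OpenCV 4.12 (cv2) and the standard library are available. Lean on these libraries where they do the work, as an engineer would, in place of code of your own. Each camera call takes 0.05 s, during which the arm holds its last target.

## Working session

There is one attempt and no reset: what is moved stays moved. The work goes in short steps, Python scripts to look and compute and a tool call to move; the robot and the scene stay as the last step left them, time stands still between calls to the robot, and variables do not carry over. Pictures are saved under pics/ and viewed, and the job is handed in when it is done.

Besides the shell and the picture viewer there is one more tool, called by a JSON object that holds its "method" and its "body". play_rows: Moves the arm, as the interface text tells. Its arguments: {"type":"object","properties":{"targets":{"type":"array","items":{"type":"array","items":{"type":"number"}}},"squeeze":{"type":"number"}},"required":["targets"]}

```bash
mkdir -p pics; cat > h.py <<'E'
from plant import r
import numpy as np, cv2
from scipy.spatial.transform import Rotation as R
def snap(n,f):
    im=r.get_image(n); cv2.imwrite('pics/'+f,im['color'][:,:,::-1]); return im
def tf(im,st=None):
    if 'extrinsics' in im: return np.array(im['extrinsics'])
    T=np.eye(4);T[:3,:3]=R.from_quat(st['tcp_rot']).as_matrix();T[:3,3]=st['position']
    return T@np.array(im['hand_eye'])
def pix(im,uv,z,st=None):
    T=tf(im,st);K=np.array(im['intrinsics'])
    d=T[:3,:3]@np.linalg.inv(K)@np.array([uv[0],uv[1],1.]);o=T[:3,3]
    return o+d*(z-o[2])/d[2]
E
python3 - <<'E'
from h import *
np.set_printoptions(precision=1,suppress=True)
s=r.get_state();print(s['time_s'],s['position'],s['tcp_rot'],s['force'],s['gripper_width'])
for c in ['top','side','wrist']:
    im=snap(c,c+'0.png');print(c,tf(im,s)[:3,3])
    for t,z in [('vibrator',0),('short_foot_axis',21),('wedge_center',4),('wedge_tip',0),('wedge',0),('gel_jar',0),('dropper_bottle',0),('small_jar',0)]:
        for d in r.spot_point(t,c)[:3]: print(t,d['p'],np.array(d['location']),pix(im,d['location'],z,s))
E
```

```text
0.0 [309.2 627.6 213.3] [ 0.2  1.  -0.  -0. ] [-0.  -0.4 -0.6] 91.38575121569316
top [401.  298.6 909.1]
vibrator 0.91 [312.8 154.5] [607.6 315.1   0. ]
short_foot_axis 0.64 [286.3 168.9] [567.8 377.5  21. ]
wedge_center 0.82 [230.2 216.4] [455.3 511.8   4. ]
wedge_tip 0.6 [242.5 210. ] [471.1 483.6   0. ]
wedge_tip 0.59 [307.9 210.2] [471.3 326.1   0. ]
wedge 0.95 [323.8 222.1] [442.9 287.9   0. ]
wedge 0.54 [234.5 216.2] [456.1 502.4   0. ]
gel_jar 0.8 [428.3 240.8] [399.8  40.4   0. ]
dropper_bottle 0.5 [191.2 213.8] [461.5 607.2   0. ]
dropper_bottle 0.32 [306.3 209.1] [473.9 330.    0. ]
small_jar 0.6 [196.3 193.9] [509.8 596.8   0. ]
side [ 293.2 1378.9  595. ]
vibrator 0.66 [299.2 218.2] [615.6 311.5   0. ]
short_foot_axis 0.96 [310.7 224.8] [567.2 374.4  21. ]
wedge_center 0.86 [367.2 221. ] [440.5 285.2   4. ]
wedge_center 0.74 [343.  267.6] [456.3 511.3   4. ]
wedge_center 0.26 [310.4 225.2] [575.5 346.9   4. ]
wedge_tip 0.76 [355.3 229. ] [463.5 328.    0. ]
wedge_tip 0.75 [341.6 260.8] [466.1 479.7   0. ]
wedge 0.75 [343.9 268.6] [454.7 508.7   0. ]
wedge 0.58 [367.1 222.9] [440.1 288.1   0. ]
dropper_bottle 0.66 [335.3 295.6] [451.5 607.3   0. ]
small_jar 0.84 [305.9 286.9] [516.4 594.8   0. ]
wrist [238.9 662.7 384.4]
wedge_center 0.82 [290.8 291.4] [449.2 511.1   4. ]
wedge_tip 0.68 [276.5 306.2] [465.1 477.    0. ]
wedge 0.8 [287.6 295.2] [455.2 501.9   0. ]
wedge 0.23 [351.8 266.5] [453.7 611.4   0. ]
dropper_bottle 0.89 [349.4 267.5] [453.6 607.5   0. ]
small_jar 0.46 [354.7 301.3] [510.7 590.6   0. ]
```

```bash
python3 - <<'E'
import cv2
a=cv2.imread('pics/top0.png')[110:270,160:460];cv2.imwrite('pics/top0c.png',cv2.resize(a,None,fx=2.6,fy=2.6,interpolation=cv2.INTER_CUBIC))
a=cv2.imread('pics/side0.png')[150:330,200:460];cv2.imwrite('pics/side0c.png',cv2.resize(a,None,fx=3,fy=3,interpolation=cv2.INTER_CUBIC))
E
```

```text
(no output)
```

View pics/top0c.png

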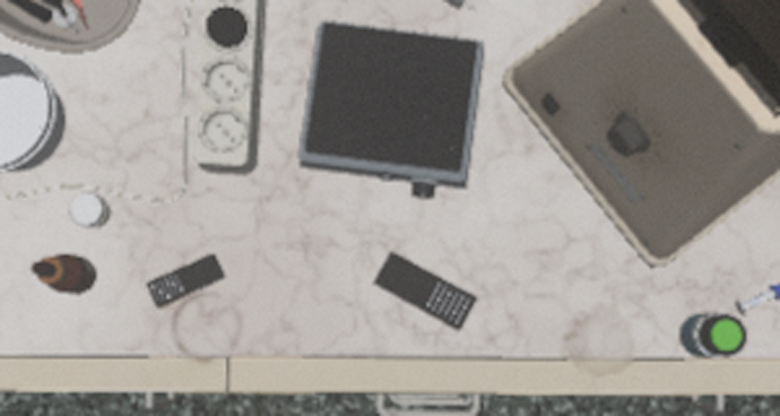

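View pics/side0c.png

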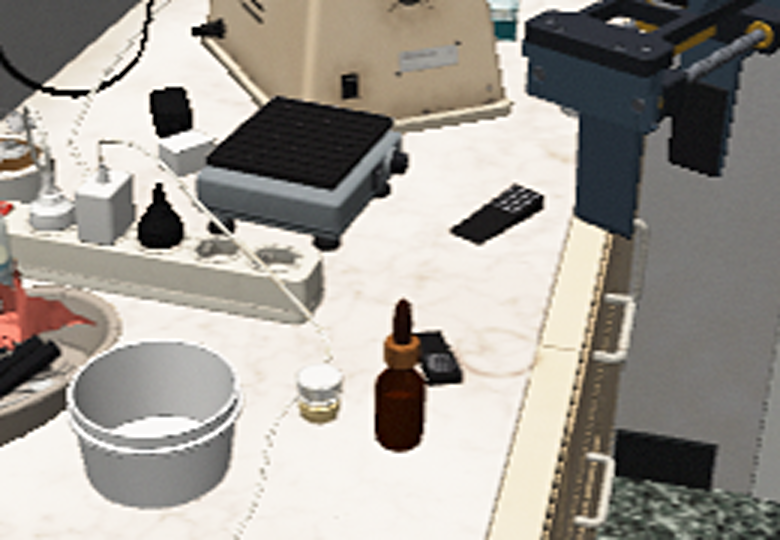

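View pics/wrist0.png

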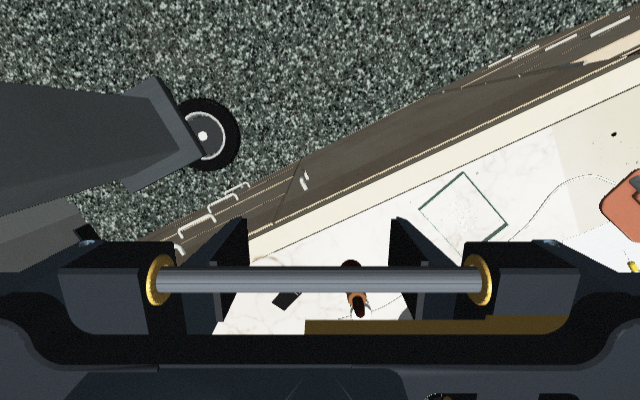

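```bash
python3 - <<'E'
from h import *
np.set_printoptions(precision=1,suppress=True)
im=r.get_image('top')
f=lambda u,v:(160+(u+.5)/2.6-.5,110+(v+.5)/2.6-.5)
P={}
for n,u,v,z in [('FL',302,165,70),('FR',466,185,70),('BL',320,23,73),('BR',483,42,73),('w1',392,253,2),('w2',376,284,2),('h1',476,296,13),('h2',460,328,13)]:
    P[n]=pix(im,f(u,v),z);print(n,P[n])
for n,z in [('vibrator',45),('wedge',6)]:
  for c in ['top']:
    for d in r.regions_of(n,c)[:2]:
      m=d['region'].astype(np.uint8);cs=cv2.findContours(m,0,2)[0];cc=max(cs,key=cv2.contourArea)
      b=cv2.boxPoints(cv2.minAreaRect(cc)); print(n,d['p']);Q=np.array([pix(im,q,z) for q in b])
      print(Q,Q.mean(0),[np.linalg.norm(Q[i]-Q[i-1]) for i in range(4)],[np.degrees(np.arctan2(*(Q[i]-Q[i-1])[1::-1])) for i in range(4)])
E
```

```text
FL [548.9 396.5  70. ]
FR [531.8 255.1  70. ]
BL [674.2 382.5  73. ]
BR [657.2 240.2  73. ]
w1 [478.8 320.    2. ]
w2 [450.2 334.5   2. ]
h1 [439.1 243.4  13. ]
h2 [410.2 257.9  13. ]
vibrator 0.71
[[540.5 405.7  45. ]
 [687.1 388.4  45. ]
 [666.  237.   45. ]
 [520.5 257.   45. ]] [603.5 322.   45. ] [np.float64(150.0323749407733), np.float64(147.61651823740272), np.float64(152.85142421974393), np.float64(146.8301726414497)] [np.float64(82.33163087326119), np.float64(-6.706184373010494), np.float64(-97.95547283197438), np.float64(172.1996279901329)]
wedge 0.62
[[449.7 339.3   6. ]
 [480.8 322.3   6. ]
 [437.  242.9   6. ]
 [406.3 260.    6. ]] [443.5 291.1   6. ] [np.float64(90.3884490541387), np.float64(35.41357101652751), np.float64(90.71644644237526), np.float64(35.17404531238297)] [np.float64(61.271772052402085), np.float64(-28.641947825253233), np.float64(-118.88016105157514), np.float64(150.82487249856763)]
wedge 0.6
[[447.9 547.1   6. ]
 [479.3 485.7   6. ]
 [457.3 474.1   6. ]
 [426.1 535.3   6. ]] [452.6 510.5   6. ] [np.float64(24.79116825418976), np.float64(68.93446420901144), np.float64(24.860639853820974), np.float64(68.73307906175623)] [np.float64(28.289190586007077), np.float64(-62.932826215602994), np.float64(-152.17851209700407), np.float64(117.00635810371737)]
```

```bash
cat >> h.py <<'E'
def go(p,yaw,pitch=0):
    """p mm, tool z down, tool y at yaw deg. prints delta row"""
    s=r.get_state();A=R.from_quat(s['tcp_rot'])
    y=np.array([np.cos(np.radians(yaw)),np.sin(np.radians(yaw)),0]);z=np.array([0,0,-1.]);x=np.cross(y,z)
    B=R.from_matrix(np.c_[x,y,z])
    d=A.inv().apply(np.array(p)-s['position'])/10; rv=(A.inv()*B).as_rotvec(degrees=True)
    print('t%.2f pos'%s['time_s'],np.round(s['position'],1),'F',np.round(s['force'],2),'w%.1f'%s['gripper_width'],'row',np.round(d,2),np.round(rv,1))
E
python3 -c "
from h import *
go([432,268,120],152)"
```

```text
t1.50 pos [309.4 627.9 213.9] F [-0.11  0.03  0.56] w91.5 row [-26.9  -26.87   9.39] [ -0.   -0.  -88.2]
```

{"method": "play_rows", "body": {"targets": [[-4, -4, 0.5, 0, 0, -7, 9.1], [-8, -8, 2, 0, 0, -14, 9.1], [-12, -12, 3.5, 0, 0, -21, 9.1], [-16, -16, 5, 0, 0, -28, 9.1], [-20, -20, 6.5, 0, 0, -35, 9.1]]}}

```text
time_s: 1.92
position: [374.9, 433.9, 169.6]
tcp_rot: [-0.08, 0.997, 0.0, 0.0]
force: [0.7, 0.5, 0.1]
gripper_width: 90.9
```

```bash
python3 -c "
from h import *
go([432,268,120],152)"
```

```text
t1.92 pos [374.9 433.9 169.6] F [0.65 0.49 0.09] w90.9 row [ -3.   -17.29   4.95] [  0.    0.  -52.9]
```

{"method": "play_rows", "body": {"targets": [[-0.6, -3.5, 1, 0, 0, -7, 9.1], [-1.2, -7, 2, 0, 0, -14, 9.1], [-1.8, -10.5, 3, 0, 0, -21, 9.1], [-2.4, -14, 4, 0, 0, -28, 9.1], [-3, -17.3, 5, 0, 0, -35, 9.1]]}}

```text
time_s: 2.33
position: [432.0, 267.8, 119.9]
tcp_rot: [-0.375, 0.927, 0.0, 0.001]
force: [-0.1, 1.3, -0.5]
gripper_width: 91.0
```

```bash
python3 -c "
from h import *
go([432,268,120],152)"
```

```text
t2.33 pos [432.  267.8 119.9] F [-0.1   1.28 -0.48] w91.0 row [-0.02  0.01 -0.01] [ -0.    0.1 -18. ]
```

{"method": "play_rows", "body": {"targets": [[0, 0, 0, 0, 0, -7, 9.1], [0, 0, 0, 0, 0, -14, 9.1], [0, 0, 0, 0, 0, -18, 9.1], [0, 0, 0, 0, 0, -18, 9.1], [0, 0, 0, 0, 0, -18, 9.1]]}}

```text
time_s: 2.75
position: [432.0, 267.9, 120.0]
tcp_rot: [-0.514, 0.858, 0.0, 0.001]
force: [-0.7, 0.7, -0.1]
gripper_width: 91.1
```

```bash
python3 - <<'E'
from h import *
np.set_printoptions(precision=1,suppress=True)
s=r.get_state();im=snap('wrist','w1.png')
for t,z in [('wedge_center',4),('wedge_tip',0),('short_foot_axis',21),('vibrator',0)]:
        for d in r.spot_point(t,'wrist')[:3]: print(t,d['p'],np.array(d['location']),pix(im,d['location'],z,s))
for d in r.regions_of('wedge','wrist')[:2]:
      m=d['region'].astype(np.uint8);cs=cv2.findContours(m,0,2)[0];cc=max(cs,key=cv2.contourArea)
      b=cv2.boxPoints(cv2.minAreaRect(cc)); print(d['p'],b);Q=np.array([pix(im,q,6,s) for q in b])
      print(Q,Q.mean(0))
E
```

```text
wedge_center 0.97 [320.4 214.2] [439.5 287.8   4. ]
wedge_tip 0.79 [319.8 257.1] [464.6 333.6   0. ]
short_foot_axis 0.57 [262.7 339.1] [565.4 384.4  21. ]
0.6 [[303. 175.]
 [336. 175.]
 [336. 254.]
 [303. 254.]]
[[435.  241.9   6. ]
 [405.6 257.6   6. ]
 [445.7 335.8   6. ]
 [477.6 318.8   6. ]] [441.  288.6   6. ]
```

View pics/w1.png

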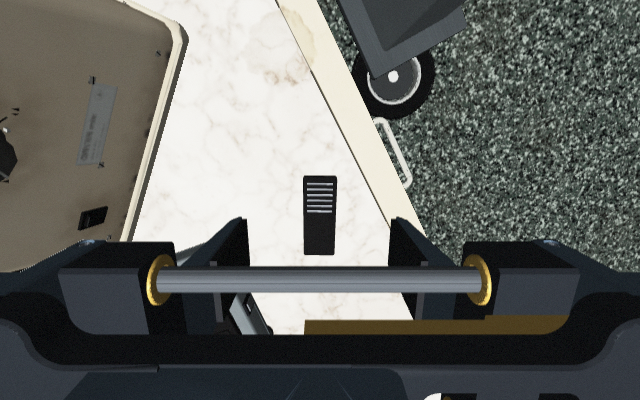

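{"method": "play_rows", "body": {"targets": [[0.1, 0, 3, 0, 0, 0, 9.1], [0.1, 0, 6, 0, 0, 0, 9.1], [0.1, 0, 9, 0, 0, 0, 9.1], [0.1, 0, 11, 0, 0, 0, 9.1], [0.1, 0, 11.7, 0, 0, 0, 9.1]], "squeeze": 20}}

```text
time_s: 3.47
position: [430.0, 266.3, 0.2]
tcp_rot: [-0.514, 0.858, 0.0, -0.001]
force: [-1.4, -1.2, 8.0]
gripper_width: 91.1
```

{"method": "play_rows", "body": {"targets": [[0, 0, 0, 0, 0, 0, 6], [0, 0, 0, 0, 0, 0, 4], [0, 0, 0, 0, 0, 0, 3], [0, 0, 0, 0, 0, 0, 3], [0, 0, 0, 0, 0, 0, 3]], "squeeze": 20}}

```text
time_s: 3.88
position: [430.2, 266.6, 0.8]
tcp_rot: [-0.514, 0.858, 0.0, -0.001]
force: [-0.6, 0.2, 0.4]
gripper_width: 60.6
```

```bash
python3 -c "
from h import *
go([432,268,3],152)"
```

```text
t3.88 pos [430.2 266.6   0.8] F [-0.63  0.18  0.45] w60.6 row [-0.21 -0.09 -0.22] [ 0.1 -0.1 -0.1]
```

{"method": "play_rows", "body": {"targets": [[0, 0, -0.2, 0, 0, 0, 3], [0, 0, -0.2, 0, 0, 0, 3], [0, 0, -0.2, 0, 0, 0, 3], [0, 0, -0.2, 0, 0, 0, 3], [0, 0, -0.2, 0, 0, 0, 3]]}}

```text
time_s: 4.3
position: [430.3, 266.6, 2.9]
tcp_rot: [-0.514, 0.858, 0.0, -0.001]
force: [-0.6, -0.3, 4.0]
gripper_width: 33.8
```

```bash
python3 - <<'E'
from h import *
np.set_printoptions(precision=1,suppress=True)
s=r.get_state();im=snap('wrist','w2.png');print(s['gripper_width'],s['position'],s['force'])
for t,z in [('short_foot_axis',21),('vibrator',0),('wedge_tip',0)]:
   for c in ['wrist','top','side']:
        i=im if c=='wrist' else r.get_image(c)
        for d in r.spot_point(t,c)[:2]: print(t,c,d['p'],np.array(d['location']),pix(i,d['location'],z,s))
E
```

```text
33.835957594367414 [430.3 266.6   2.9] [-0.6 -0.3  4. ]
short_foot_axis top 0.64 [283.5 166.4] [573.8 384.3  21. ]
short_foot_axis side 0.57 [309.3 225. ] [570.2 376.3  21. ]
vibrator top 0.56 [313.  154.7] [607.1 314.6  -0. ]
vibrator side 0.73 [301.5 220.1] [606.9 319.9   0. ]
wedge_tip wrist 0.7 [319.9 331.8] [462.6 331.4   0. ]
wedge_tip top 0.59 [242.9 211.2] [468.2 482.5   0. ]
wedge_tip side 0.66 [352.8 229.4] [469.2 331.8   0. ]
wedge_tip side 0.63 [338.1 262.1] [472.5 487.    0. ]
```

View pics/w2.png

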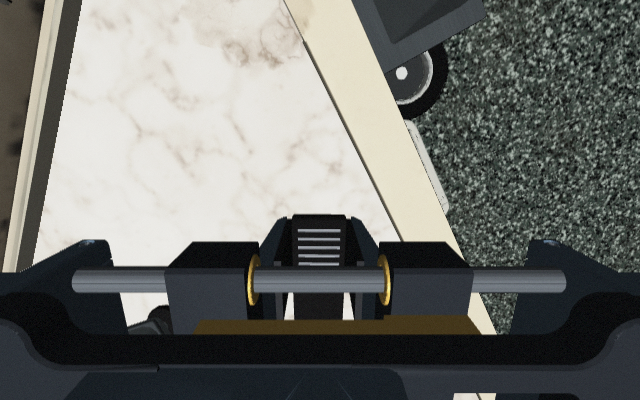

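```bash
python3 -c "
from h import *
go([455,393,12],83)"
```

```text
t5.10 pos [430.3 266.6   2.9] F [-1.18 -1.14  5.01] w33.8 row [-12.31   3.77  -0.92] [ 0.  -0.1 68.9]
```

{"method": "play_rows", "body": {"targets": [[0, 0, -0.5, 0, 0, 0, 3], [0, 0, -1, 0, 0, 7, 3], [0, 0, -1, 0, 0, 14, 3], [0, 0, -1, 0, 0, 21, 3], [0, 0, -1, 0, 0, 28, 3]]}}

```text
time_s: 5.52
position: [430.3, 266.6, 13.2]
tcp_rot: [-0.289, 0.957, -0.0, -0.001]
force: [-0.3, -0.0, 0.2]
gripper_width: 33.9
```

```bash
python3 -c "
from h import *
go([455,393,12],83)"
```

```text
t5.52 pos [430.3 266.6  13.2] F [-0.33 -0.01  0.25] w33.9 row [-9.05  9.17  0.1 ] [-0.  -0.1 40.6]
```

{"method": "play_rows", "body": {"targets": [[-1.8, 1.8, 0, 0, 0, 7, 3], [-3.6, 3.6, 0, 0, 0, 14, 3], [-5.4, 5.4, 0, 0, 0, 21, 3], [-7.2, 7.2, 0, 0, 0, 28, 3], [-9.05, 9.15, 0, 0, 0, 35, 3]]}}

```text
time_s: 5.93
position: [455.2, 393.9, 13.2]
tcp_rot: [0.016, 1.0, -0.0, -0.001]
force: [0.6, -0.1, -0.1]
gripper_width: 33.6
```

{"method": "play_rows", "body": {"targets": [[0, 0, 0, 0, 0, 5.6, 3], [0, 0, 0, 0, 0, 5.6, 3], [0, 0, 0, 0, 0, 5.6, 3], [0, 0, 0, 0, 0, 5.6, 3], [0, 0, 0, 0, 0, 5.6, 3]]}}

```text
time_s: 6.35
position: [455.0, 393.1, 13.2]
tcp_rot: [0.063, 0.998, -0.001, -0.001]
force: [-0.1, -1.0, -0.3]
gripper_width: 34.1
```

```bash
python3 - <<'E'
from h import *
np.set_printoptions(precision=1,suppress=True)
go([455,393,12],83)
s=r.get_state()
for c in ['wrist','top','side']:
    i=snap(c,c+'3.png')
    for t,z in [('short_foot_axis',21),('vibrator',0),('wedge_tip',10)]:
        for d in r.spot_point(t,c)[:2]: print(t,c,d['p'],np.array(d['location']),pix(i,d['location'],z,s))
    a=cv2.imread('pics/%s3.png'%c)
    a={'wrist':a,'top':a[110:270,200:400],'side':a[170:270,240:400]}[c]
    k=800/a.shape[1]*.95
    cv2.imwrite('pics/%s3c.png'%c,cv2.resize(a,None,fx=min(k,590/a.shape[0]),fy=min(k,590/a.shape[0]),interpolation=cv2.INTER_CUBIC))
E
```

```text
t6.35 pos [455.  393.1  13.2] F [-0.1 -1.  -0.3] w34.1 row [-0.  -0.   0.1] [-0.1 -0.1 -0.3]
wedge_tip wrist 0.79 [442.1 232.5] [459.3 474.4  10. ]
short_foot_axis top 0.64 [282.1 167.7] [570.7 387.5  21. ]
vibrator top 0.76 [313.5 152.5] [612.6 313.4   0. ]
short_foot_axis side 0.75 [307.9 225.2] [573.3 378.3  21. ]
vibrator side 0.59 [298.9 221. ] [611.9 326.4   0. ]
wedge_tip side 0.68 [323.8 232.2] [531.8 382.4  10. ]
wedge_tip side 0.54 [340.8 263. ] [463.  503.9  10. ]
```

View pics/wrist3c.png

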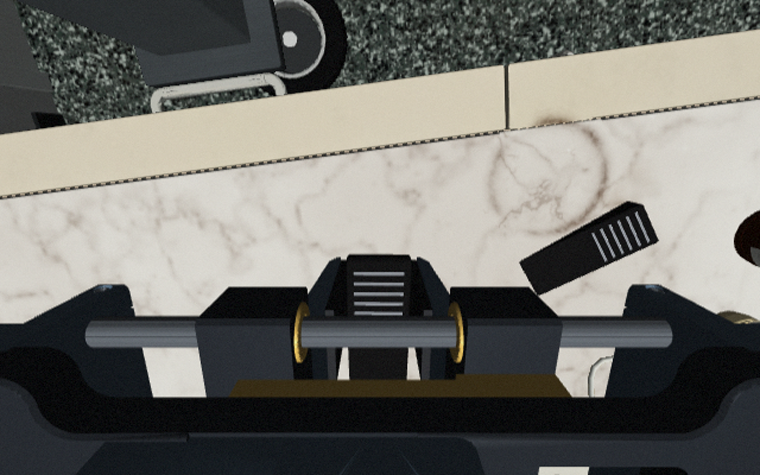

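View pics/top3c.png

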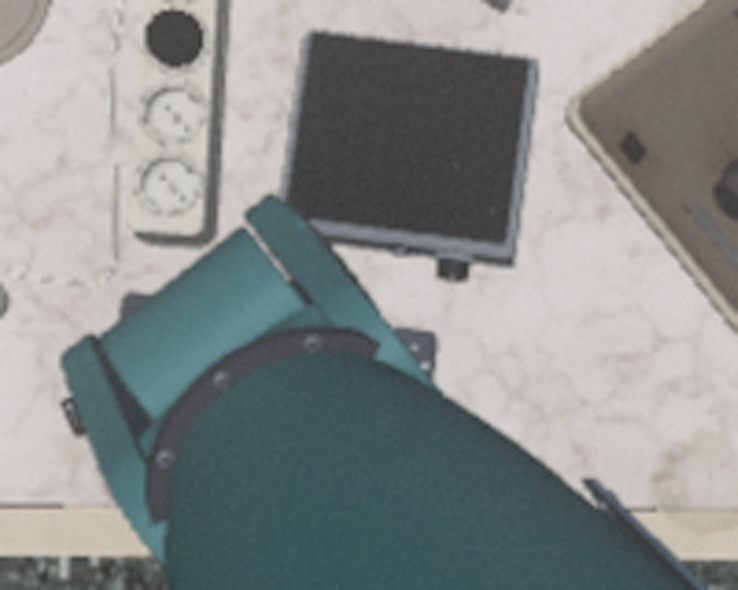

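View pics/side3c.png

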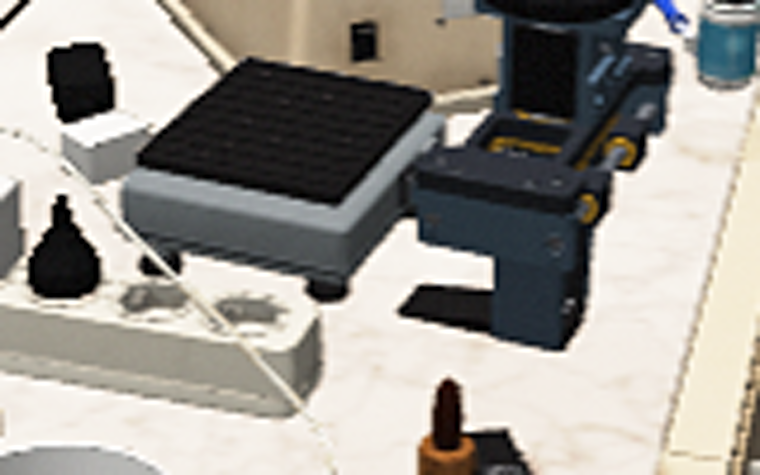

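{"method": "play_rows", "body": {"targets": [[0, 0, 0.5, 0, 0, -0.3, 3], [0, 0, 0.95, 0, 0, -0.3, 3], [0, 0, 1.0, 0, 0, -0.3, 3], [0, 0, 1.0, 0, 0, -0.3, 4.2], [0, 0, 1.0, 0, 0, -0.3, 4.2]]}}

```text
time_s: 7.37
position: [455.0, 393.8, 2.8]
tcp_rot: [0.062, 0.998, -0.001, -0.001]
force: [1.3, 1.1, -0.2]
gripper_width: 41.6
```

{"method": "play_rows", "body": {"targets": [[0, 0, 0, 0, 0, 0, 4.2], [0, 0, 0, 0, 0, 0, 4.2], [0, 0, 0, 0, 0, 0, 3], [0, 0, 0, 0, 0, 0, 3], [0, 0, 0, 0, 0, 0, 3]], "squeeze": 15}}

```text
time_s: 7.78
position: [454.9, 393.8, 2.8]
tcp_rot: [0.062, 0.998, -0.001, -0.001]
force: [0.8, -1.0, -0.7]
gripper_width: 34.1
```

```bash
python3 - <<'E'
from h import *
np.set_printoptions(precision=1,suppress=True)
go([455,393,12],83)
s=r.get_state()
for c in ['side']:
    i=snap(c,c+'4.png')
    for t,z in [('short_foot_axis',21),('vibrator',0),('wedge_tip',0)]:
        for d in r.spot_point(t,c)[:2]: print(t,c,d['p'],np.array(d['location']),pix(i,d['location'],z,s))
    a=cv2.imread('pics/%s4.png'%c)[170:270,240:400]
    cv2.imwrite('pics/%s4c.png'%c,cv2.resize(a,None,fx=4.8,fy=4.8,interpolation=cv2.INTER_CUBIC))
E
```

```text
t7.78 pos [454.9 393.8   2.8] F [ 0.8 -1.  -0.7] w34.1 row [-0.  -0.1 -0.9] [-0.1 -0.1 -0.1]
short_foot_axis side 0.56 [309.2 224.7] [570.9 374.9  21. ]
vibrator side 0.63 [299.9 218.5] [613.3 312.6   0. ]
wedge_tip side 0.71 [323.8 236.1] [531.2 384.    0. ]
wedge_tip side 0.7 [340.3 257.8] [471.5 468.4   0. ]
```

View pics/side4c.png

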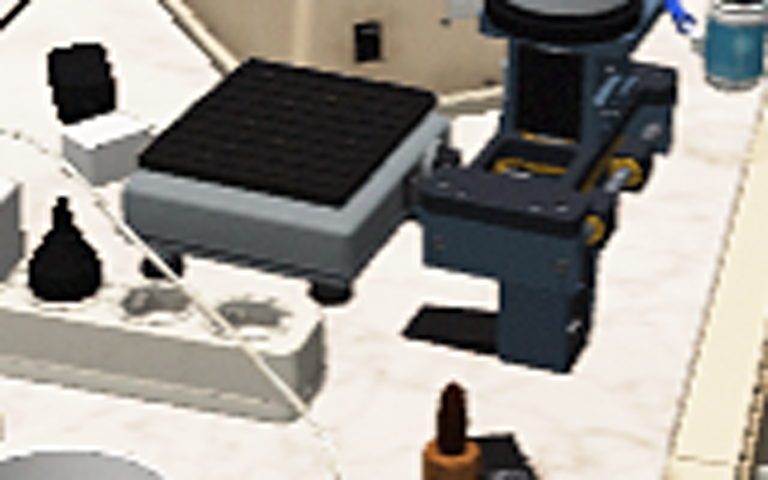

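{"method": "play_rows", "body": {"targets": [[-0.6, 0, 0, 0, 0, 0, 3], [-1.2, 0, 0, 0, 0, 0, 3], [-1.8, 0, 0, 0, 0, 0, 3], [-2.4, 0, 0, 0, 0, 0, 3], [-2.4, 0, 0, 0, 0, 0, 3]]}}

```text
time_s: 8.4
position: [480.3, 390.8, 2.9]
tcp_rot: [0.062, 0.998, -0.0, -0.001]
force: [-0.2, 0.0, -0.3]
gripper_width: 33.9
```

{"method": "play_rows", "body": {"targets": [[-0.1, 0, 0, 0, 0, 0, 3], [-0.2, 0, 0, 0, 0, 0, 3], [-0.3, 0, 0, 0, 0, 0, 3], [-0.4, 0, 0, 0, 0, 0, 3], [-0.4, 0, 0, 0, 0, 0, 3]]}}

```text
time_s: 8.82
position: [484.3, 390.3, 2.8]
tcp_rot: [0.062, 0.998, -0.0, -0.001]
force: [-0.4, 0.2, -0.7]
gripper_width: 33.7
```

{"method": "play_rows", "body": {"targets": [[-0.1, 0, 0, 0, 0, 0, 3], [-0.2, 0, 0, 0, 0, 0, 3], [-0.3, 0, 0, 0, 0, 0, 3], [-0.3, 0, 0, 0, 0, 0, 3], [-0.3, 0, 0, 0, 0, 0, 3]]}}

```text
time_s: 9.23
position: [487.3, 389.9, 2.8]
tcp_rot: [0.062, 0.998, -0.0, -0.001]
force: [0.3, 0.3, -0.9]
gripper_width: 33.9
```

{"method": "play_rows", "body": {"targets": [[-0.1, 0, 0, 0, 0, 0, 3], [-0.2, 0, 0, 0, 0, 0, 3], [-0.3, 0, 0, 0, 0, 0, 3], [-0.3, 0, 0, 0, 0, 0, 3], [-0.3, 0, 0, 0, 0, 0, 3]]}}

```text
time_s: 9.65
position: [490.4, 389.5, 2.8]
tcp_rot: [0.062, 0.998, -0.0, -0.001]
force: [0.2, 0.5, -0.4]
gripper_width: 33.8
```

{"method": "play_rows", "body": {"targets": [[-0.1, 0, 0, 0, 0, 0, 3], [-0.2, 0, 0, 0, 0, 0, 3], [-0.2, 0, 0, 0, 0, 0, 3], [-0.2, 0, 0, 0, 0, 0, 3], [-0.2, 0, 0, 0, 0, 0, 3]]}}

```text
time_s: 10.07
position: [492.3, 389.3, 2.8]
tcp_rot: [0.062, 0.998, -0.0, -0.001]
force: [0.0, -0.2, -0.1]
gripper_width: 33.4
```

```bash
python3 - <<'E'
from h import *
np.set_printoptions(precision=1,suppress=True)
go([455,393,12],83)
i=snap('side','side5.png')
for d in r.spot_point('short_foot_axis','side')[:2]: print(d['p'],pix(i,d['location'],21))
a=cv2.imread('pics/side5.png')[170:270,240:400]
cv2.imwrite('pics/side5c.png',cv2.resize(a,None,fx=4.8,fy=4.8,interpolation=cv2.INTER_CUBIC))
E
```

```text
t10.07 pos [492.3 389.3   2.8] F [ 0.  -0.2 -0.1] w33.4 row [ 3.8 -0.1 -0.9] [-0.1 -0.1 -0.1]
0.8 [573.3 371.9  21. ]
```

View pics/side5c.png

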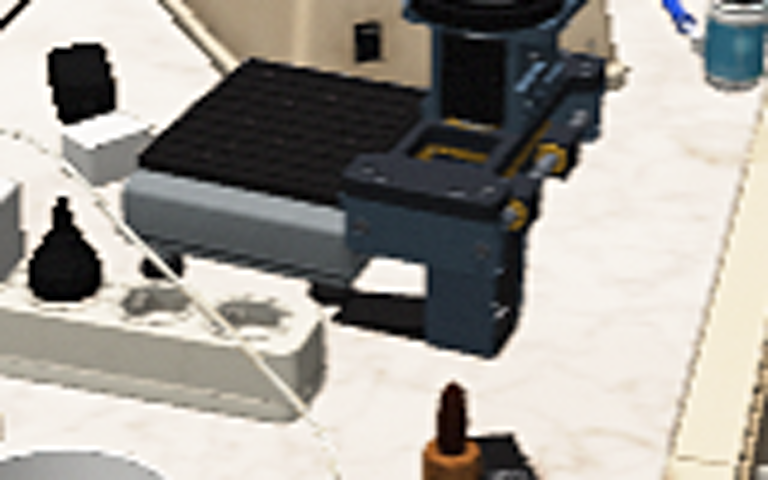

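```bash
python3 - <<'E'
from h import *
np.set_printoptions(precision=1,suppress=True)
i=r.get_image('side');T=np.linalg.inv(tf(i));K=np.array(i['intrinsics'])
def pj(p):
    q=K@(T[:3,:3]@np.array(p)+T[:3,3]);q=q[:2]/q[2];return (q-[240,170]+.5)*4.8
u=np.array([.9925,-.122]);v=np.array([.122,.9925]);c=np.array([492.3,389.3])
for a in(16,38):
  for b in (17,31,89):
    for z in (3,60,70,82,100):
        p=c+a*u+b*v;print(a,b,z,pj([*p,z]))
for z in (21,75): print('corner',pj([546,397,z]), pj([670,383,z]))
E
```

```text
16 17 3 [435.7 339.9]
16 17 60 [438.5 239.2]
16 17 70 [439.  221.1]
16 17 82 [439.6 199.1]
16 17 100 [440.5 165.8]
16 31 3 [425.8 353.3]
16 31 60 [428.4 251.8]
16 31 70 [428.9 233.6]
16 31 82 [429.5 211.4]
16 31 100 [430.3 177.9]
16 89 3 [382.7 411.9]
16 89 60 [384.4 307.1]
16 89 70 [384.7 288.2]
16 89 82 [385.1 265.4]
16 89 100 [385.6 230.6]
38 17 3 [394.6 331.3]
38 17 60 [396.5 230.9]
38 17 70 [396.8 212.9]
38 17 82 [397.2 191. ]
38 17 100 [397.9 157.9]
38 31 3 [384.4 344.5]
38 31 60 [386.1 243.4]
38 31 70 [386.4 225.2]
38 31 82 [386.7 203.2]
38 31 100 [387.3 169.8]
38 89 3 [339.6 402.3]
38 89 60 [340.4 298. ]
38 89 70 [340.5 279.2]
38 89 82 [340.7 256.4]
38 89 100 [340.9 221.8]
corner [370.5 292. ] [145.7 246.9]
corner [371.8 196.1] [142.5 153.1]
```

{"method": "play_rows", "body": {"targets": [[-0.1, 0, 0, 0, 0, 0, 3], [-0.2, 0, 0, 0, 0, 0, 3], [-0.3, 0, 0, 0, 0, 0, 3], [-0.3, 0, 0, 0, 0, 0, 3], [-0.3, 0, 0, 0, 0, 0, 3]]}}

```text
time_s: 10.63
position: [495.4, 388.9, 2.8]
tcp_rot: [0.062, 0.998, -0.0, -0.001]
force: [0.3, 0.9, -0.4]
gripper_width: 34.0
```

{"method": "play_rows", "body": {"targets": [[-0.1, 0, 0, 0, 0, 0, 3], [-0.2, 0, 0, 0, 0, 0, 3], [-0.2, 0, 0, 0, 0, 0, 3], [-0.2, 0, 0, 0, 0, 0, 3], [-0.2, 0, 0, 0, 0, 0, 3]]}}

```text
time_s: 11.05
position: [497.4, 388.6, 2.8]
tcp_rot: [0.062, 0.998, -0.0, -0.001]
force: [-0.8, 0.4, -0.4]
gripper_width: 33.9
```

{"method": "play_rows", "body": {"targets": [[-0.1, 0, 0, 0, 0, 0, 3], [-0.2, 0, 0, 0, 0, 0, 3], [-0.2, 0, 0, 0, 0, 0, 3], [-0.2, 0, 0, 0, 0, 0, 3], [-0.2, 0, 0, 0, 0, 0, 3]]}}

```text
time_s: 11.47
position: [499.3, 388.3, 2.8]
tcp_rot: [0.062, 0.998, -0.0, -0.001]
force: [0.4, 0.0, -0.4]
gripper_width: 33.9
```

{"method": "play_rows", "body": {"targets": [[-0.1, 0, 0, 0, 0, 0, 3], [-0.2, 0, 0, 0, 0, 0, 3], [-0.2, 0, 0, 0, 0, 0, 3], [-0.2, 0, 0, 0, 0, 0, 3], [-0.2, 0, 0, 0, 0, 0, 3]]}}

```text
time_s: 11.88
position: [501.4, 388.1, 2.8]
tcp_rot: [0.062, 0.998, -0.0, -0.001]
force: [-0.5, 0.2, 0.3]
gripper_width: 33.7
```

{"method": "play_rows", "body": {"targets": [[-0.1, 0, 0, 0, 0, 0, 3], [-0.2, 0, 0, 0, 0, 0, 3], [-0.2, 0, 0, 0, 0, 0, 3], [-0.2, 0, 0, 0, 0, 0, 3], [-0.2, 0, 0, 0, 0, 0, 3]]}}

```text
time_s: 12.3
position: [503.4, 387.9, 2.8]
tcp_rot: [0.062, 0.998, -0.0, -0.001]
force: [-0.6, 0.1, -0.6]
gripper_width: 34.1
```

{"method": "play_rows", "body": {"targets": [[-0.1, 0, 0, 0, 0, 0, 3], [-0.2, 0, 0, 0, 0, 0, 3], [-0.2, 0, 0, 0, 0, 0, 3], [-0.2, 0, 0, 0, 0, 0, 3], [-0.2, 0, 0, 0, 0, 0, 3]]}}

```text
time_s: 12.72
position: [505.4, 387.6, 2.8]
tcp_rot: [0.062, 0.998, -0.0, -0.001]
force: [-0.3, -0.5, -0.2]
gripper_width: 33.9
```

{"method": "play_rows", "body": {"targets": [[-0.1, 0, 0, 0, 0, 0, 3], [-0.2, 0, 0, 0, 0, 0, 3], [-0.2, 0, 0, 0, 0, 0, 3], [-0.2, 0, 0, 0, 0, 0, 3], [-0.2, 0, 0, 0, 0, 0, 3]]}}

```text
time_s: 13.13
position: [507.4, 387.4, 2.8]
tcp_rot: [0.062, 0.998, -0.0, -0.001]
force: [1.2, -0.2, -1.2]
gripper_width: 33.6
```

{"method": "play_rows", "body": {"targets": [[-0.1, 0, 0, 0, 0, 0, 3], [-0.2, 0, 0, 0, 0, 0, 3], [-0.2, 0, 0, 0, 0, 0, 3], [-0.2, 0, 0, 0, 0, 0, 3], [-0.2, 0, 0, 0, 0, 0, 3]]}}

```text
time_s: 13.55
position: [509.5, 387.1, 2.8]
tcp_rot: [0.062, 0.998, -0.0, -0.001]
force: [0.3, -0.0, -0.3]
gripper_width: 34.0
```

```bash
python3 - <<'E'
from h import *
np.set_printoptions(precision=1,suppress=True)
go([455,393,12],83)
i=snap('side','side6.png')
a=cv2.imread('pics/side6.png')[170:270,240:400]
cv2.imwrite('pics/side6c.png',cv2.resize(a,None,fx=4.8,fy=4.8,interpolation=cv2.INTER_CUBIC))
E
```

```text
t13.55 pos [509.5 387.1   2.8] F [ 0.2 -0.  -0.3] w34.0 row [ 5.5 -0.1 -0.9] [-0.  -0.1 -0.1]
```

View pics/side6c.png

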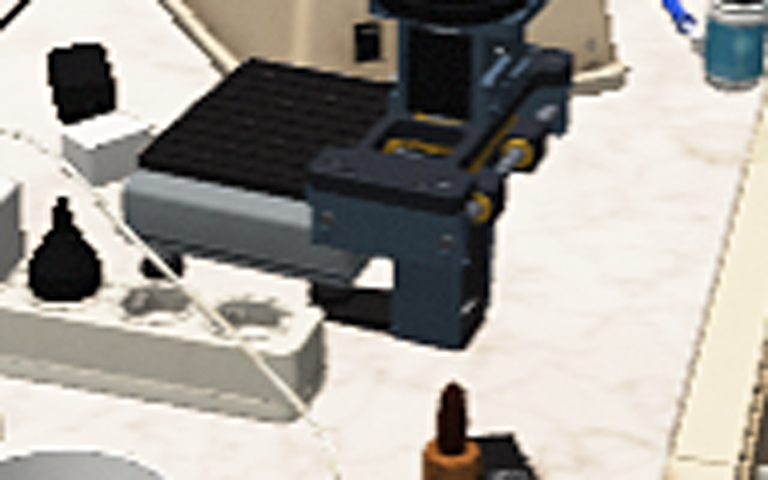

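{"method": "play_rows", "body": {"targets": [[-0.1, 0, 0, 0, 0, 0, 3], [-0.2, 0, 0, 0, 0, 0, 3], [-0.2, 0, 0, 0, 0, 0, 3], [-0.2, 0, 0, 0, 0, 0, 3], [-0.2, 0, 0, 0, 0, 0, 3]]}}

```text
time_s: 14.02
position: [511.5, 386.9, 2.8]
tcp_rot: [0.062, 0.998, -0.0, -0.001]
force: [0.8, 0.5, -0.2]
gripper_width: 34.0
```

{"method": "play_rows", "body": {"targets": [[-0.1, 0, 0, 0, 0, 0, 3], [-0.2, 0, 0, 0, 0, 0, 3], [-0.2, 0, 0, 0, 0, 0, 3], [-0.2, 0, 0, 0, 0, 0, 3], [-0.2, 0, 0, 0, 0, 0, 3]]}}

```text
time_s: 14.43
position: [513.5, 386.7, 2.8]
tcp_rot: [0.062, 0.998, -0.0, -0.0]
force: [-0.3, 0.4, 0.2]
gripper_width: 33.9
```

{"method": "play_rows", "body": {"targets": [[-0.1, 0, 0, 0, 0, 0, 3], [-0.2, 0, 0, 0, 0, 0, 3], [-0.2, 0, 0, 0, 0, 0, 3], [-0.2, 0, 0, 0, 0, 0, 3], [-0.2, 0, 0, 0, 0, 0, 3]]}}

```text
time_s: 14.85
position: [515.5, 386.4, 2.8]
tcp_rot: [0.062, 0.998, -0.0, -0.0]
force: [-0.4, 0.6, 0.4]
gripper_width: 33.6
```

{"method": "play_rows", "body": {"targets": [[-0.1, 0, 0, 0, 0, 0, 3], [-0.2, 0, 0, 0, 0, 0, 3], [-0.2, 0, 0, 0, 0, 0, 3], [-0.2, 0, 0, 0, 0, 0, 3], [-0.2, 0, 0, 0, 0, 0, 3]]}}

```text
time_s: 15.27
position: [517.6, 386.1, 2.8]
tcp_rot: [0.062, 0.998, -0.0, -0.0]
force: [-0.0, 0.3, -0.4]
gripper_width: 33.8
```

{"method": "play_rows", "body": {"targets": [[-0.1, 0, 0, 0, 0, 0, 3], [-0.2, 0, 0, 0, 0, 0, 3], [-0.2, 0, 0, 0, 0, 0, 3], [-0.2, 0, 0, 0, 0, 0, 3], [-0.2, 0, 0, 0, 0, 0, 3]]}}

```text
time_s: 15.68
position: [519.6, 385.9, 2.8]
tcp_rot: [0.062, 0.998, -0.0, -0.0]
force: [0.2, 0.6, -0.6]
gripper_width: 33.7
```

{"method": "play_rows", "body": {"targets": [[0, 0, 0, 0, 0, 0, 5], [0, 0, 0, 0, 0, 0, 5], [0, 0, 0, 0, 0, 0, 5], [2, 0, 0, 0, 0, 0, 5], [4.4, 0, 0, 0, 0, 0, 5]]}}

```text
time_s: 16.1
position: [476.7, 391.5, 3.0]
tcp_rot: [0.063, 0.998, 0.0, 0.0]
force: [-0.3, 0.7, 0.1]
gripper_width: 50.0
```

{"method": "play_rows", "body": {"targets": [[0, 0, 0, 0, 0, 0, 0], [0, 0, 0, 0, 0, 0, 0], [0, 0, 0, 0, 0, 0, 0], [0, 0, 0, 0, 0, 0, 0], [0, 0, 0, 0, 0, 0, 0]]}}

```text
time_s: 16.52
position: [477.4, 391.5, 3.1]
tcp_rot: [0.063, 0.998, 0.0, 0.0]
force: [-0.4, 0.0, 0.9]
gripper_width: 19.5
```

```bash
python3 - <<'E'
from h import *
np.set_printoptions(precision=1,suppress=True)
go([519.6,385.9,2.8],83)
s=r.get_state()
for c in ['wrist','side']:
    i=snap(c,c+'7.png')
    for t in ['wedge_tip','wedge_center','wedge']:
        for d in r.spot_point(t,c)[:2]: print(t,c,d['p'],pix(i,d['location'],4,s))
a=cv2.imread('pics/side7.png')[170:270,240:400]
cv2.imwrite('pics/side7c.png',cv2.resize(a,None,fx=4.8,fy=4.8,interpolation=cv2.INTER_CUBIC))
E
```

```text
t16.52 pos [477.4 391.5   3.1] F [-0.4  0.   0.9] w19.5 row [-4.2 -0.   0. ] [ 0.   0.  -0.2]
wedge_tip wrist 0.81 [464.1 476.5   4. ]
wedge_center wrist 0.95 [450.9 508.5   4. ]
wedge_center wrist 0.74 [543.3 383.5   4. ]
wedge wrist 0.94 [539.8 383.3   4. ]
wedge wrist 0.65 [450.2 506.    4. ]
wedge_tip side 0.82 [587.9 383.2   4. ]
wedge_tip side 0.46 [462. 492.   4.]
wedge_center side 0.58 [546.  380.6   4. ]
wedge_center side 0.54 [454.3 512.3   4. ]
wedge side 0.78 [454.2 510.7   4. ]
wedge side 0.7 [547.7 388.7   4. ]
```

View pics/side7c.png

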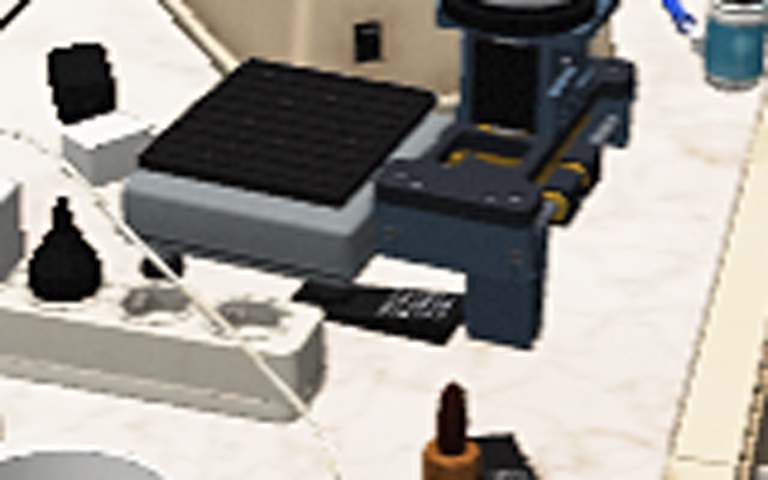

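View pics/wrist7.png

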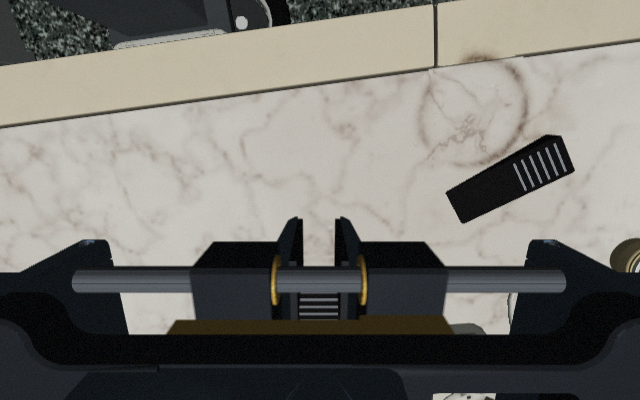

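{"method": "play_rows", "body": {"targets": [[0, 0, 0, 0, 0, 0, 0], [0, 0, 0, 0, 0, 0, 0], [0, 0, 0, 0, 0, 0, 0], [-0.2, 0, 0, 0, 0, 0, 0], [-0.4, 0, 0, 0, 0, 0, 0]]}}

```text
time_s: 17.33
position: [480.8, 390.9, 2.9]
tcp_rot: [0.063, 0.998, 0.0, 0.0]
force: [0.2, 0.2, 0.4]
gripper_width: 0.1
```

{"method": "play_rows", "body": {"targets": [[-0.1, 0, 0, 0, 0, 0, 0], [-0.2, 0, 0, 0, 0, 0, 0], [-0.2, 0, 0, 0, 0, 0, 0], [-0.2, 0, 0, 0, 0, 0, 0], [-0.2, 0, 0, 0, 0, 0, 0]]}}

```text
time_s: 17.75
position: [482.8, 390.6, 2.9]
tcp_rot: [0.063, 0.998, 0.0, 0.0]
force: [-0.6, 0.5, -0.5]
gripper_width: 0.5
```

{"method": "play_rows", "body": {"targets": [[-0.1, 0, 0, 0, 0, 0, 0], [-0.2, 0, 0, 0, 0, 0, 0], [-0.2, 0, 0, 0, 0, 0, 0], [-0.2, 0, 0, 0, 0, 0, 0], [-0.2, 0, 0, 0, 0, 0, 0]]}}

```text
time_s: 18.17
position: [484.7, 390.4, 2.9]
tcp_rot: [0.063, 0.998, 0.0, 0.0]
force: [-0.3, -0.1, -1.1]
gripper_width: 0.4
```

{"method": "play_rows", "body": {"targets": [[-0.1, 0, 0, 0, 0, 0, 0], [-0.2, 0, 0, 0, 0, 0, 0], [-0.2, 0, 0, 0, 0, 0, 0], [-0.2, 0, 0, 0, 0, 0, 0], [-0.2, 0, 0, 0, 0, 0, 0]]}}

```text
time_s: 18.58
position: [486.8, 390.1, 3.0]
tcp_rot: [0.063, 0.998, 0.0, 0.0]
force: [-0.1, 0.2, -0.0]
gripper_width: 0.5
```

{"method": "play_rows", "body": {"targets": [[-0.1, 0, 0, 0, 0, 0, 0], [-0.2, 0, 0, 0, 0, 0, 0], [-0.2, 0, 0, 0, 0, 0, 0], [-0.2, 0, 0, 0, 0, 0, 0], [-0.2, 0, 0, 0, 0, 0, 0]]}}

```text
time_s: 19.0
position: [488.8, 389.8, 2.9]
tcp_rot: [0.063, 0.998, 0.0, 0.0]
force: [1.3, 0.3, 0.0]
gripper_width: 0.9
```

{"method": "play_rows", "body": {"targets": [[-0.1, 0, 0, 0, 0, 0, 0], [-0.2, 0, 0, 0, 0, 0, 0], [-0.2, 0, 0, 0, 0, 0, 0], [-0.2, 0, 0, 0, 0, 0, 0], [-0.2, 0, 0, 0, 0, 0, 0]]}}

```text
time_s: 19.42
position: [490.8, 389.6, 3.0]
tcp_rot: [0.063, 0.998, 0.0, 0.0]
force: [-0.3, 0.5, 0.3]
gripper_width: 0.5
```

{"method": "play_rows", "body": {"targets": [[-0.1, 0, 0, 0, 0, 0, 0], [-0.2, 0, 0, 0, 0, 0, 0], [-0.2, 0, 0, 0, 0, 0, 0], [-0.2, 0, 0, 0, 0, 0, 0], [-0.2, 0, 0, 0, 0, 0, 0]]}}

```text
time_s: 19.83
position: [492.8, 389.4, 3.0]
tcp_rot: [0.063, 0.998, 0.0, 0.0]
force: [-0.1, 0.3, 0.1]
gripper_width: 0.3
```

{"method": "play_rows", "body": {"targets": [[-0.1, 0, 0, 0, 0, 0, 0], [-0.15, 0, 0, 0, 0, 0, 0], [-0.15, 0, 0, 0, 0, 0, 0], [-0.15, 0, 0, 0, 0, 0, 0], [-0.15, 0, 0, 0, 0, 0, 0]]}}

```text
time_s: 20.25
position: [494.3, 389.2, 3.0]
tcp_rot: [0.063, 0.998, 0.0, 0.0]
force: [0.5, -0.0, 0.5]
gripper_width: 0.5
```

```bash
python3 - <<'E'
from h import *
np.set_printoptions(precision=1,suppress=True)
s=r.get_state();print(s['position'],s['force'])
i=snap('side','side8.png')
for t in ['wedge_tip','wedge_center','wedge']:
        for d in r.spot_point(t,'side')[:2]: print(t,d['p'],pix(i,d['location'],4,s))
a=cv2.imread('pics/side8.png')[190:260,280:360]
cv2.imwrite('pics/side8c.png',cv2.resize(a,None,fx=8,fy=8,interpolation=cv2.INTER_CUBIC))
E
```

```text
[494.3 389.2   3. ] [ 0.5 -0.   0.5]
wedge_tip 0.54 [471.3 488.8   4. ]
wedge_tip 0.49 [598.4 399.5   4. ]
wedge_center 0.64 [560.4 381.1   4. ]
wedge_center 0.49 [466.1 514.4   4. ]
wedge 0.61 [459.7 512.2   4. ]
wedge 0.56 [555.9 385.5   4. ]
```

View pics/side8c.png

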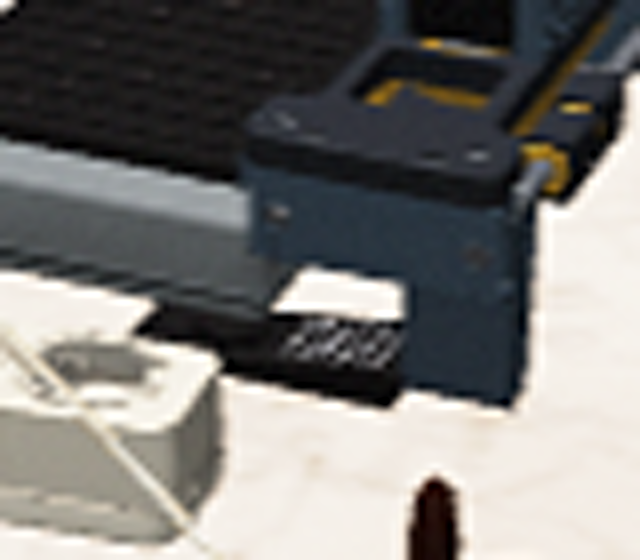

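{"method": "play_rows", "body": {"targets": [[-0.05, 0, 0, 0, 0, 0, 0], [-0.1, 0, 0, 0, 0, 0, 0], [-0.1, 0, 0, 0, 0, 0, 0], [-0.1, 0, 0, 0, 0, 0, 0], [-0.1, 0, 0, 0, 0, 0, 0]]}}

```text
time_s: 20.87
position: [495.3, 389.0, 2.9]
tcp_rot: [0.063, 0.998, 0.0, 0.0]
force: [0.4, -0.4, -0.6]
gripper_width: 0.8
```

{"method": "play_rows", "body": {"targets": [[-0.05, 0, 0, 0, 0, 0, 0], [-0.1, 0, 0, 0, 0, 0, 0], [-0.1, 0, 0, 0, 0, 0, 0], [-0.1, 0, 0, 0, 0, 0, 0], [-0.1, 0, 0, 0, 0, 0, 0]]}}

```text
time_s: 21.28
position: [496.2, 388.9, 2.9]
tcp_rot: [0.063, 0.998, 0.0, 0.0]
force: [-2.9, 0.3, 1.8]
gripper_width: 0.9
```

{"method": "play_rows", "body": {"targets": [[-0.05, 0, 0, 0, 0, 0, 0], [-0.1, 0, 0, 0, 0, 0, 0], [-0.1, 0, 0, 0, 0, 0, 0], [-0.1, 0, 0, 0, 0, 0, 0], [-0.1, 0, 0, 0, 0, 0, 0]]}}

```text
time_s: 21.7
position: [496.9, 388.7, 2.9]
tcp_rot: [0.063, 0.998, -0.0, -0.0]
force: [-5.1, 0.1, 3.7]
gripper_width: 0.2
```

{"method": "play_rows", "body": {"targets": [[-0.05, 0, 0, 0, 0, 0, 0], [-0.1, 0, 0, 0, 0, 0, 0], [-0.1, 0, 0, 0, 0, 0, 0], [-0.1, 0, 0, 0, 0, 0, 0], [-0.1, 0, 0, 0, 0, 0, 0]]}}

```text
time_s: 22.12
position: [497.2, 388.5, 2.9]
tcp_rot: [0.063, 0.998, -0.0, -0.001]
force: [-8.0, 1.3, 5.8]
gripper_width: 0.8
```

{"method": "play_rows", "body": {"targets": [[0.1, 0, 0, 0, 0, 0, 0], [0.4, 0, 0, 0, 0, 0, 0], [1.5, 0, 0, 0, 0, 0, 0], [4, 0, 0, 0, 0, 0, 0], [7, 0, 0, 0, 0, 0, 0]]}}

```text
time_s: 22.53
position: [427.6, 397.4, 3.1]
tcp_rot: [0.064, 0.998, 0.0, -0.0]
force: [-0.4, 1.4, -0.8]
gripper_width: 0.3
```

```bash
python3 - <<'E'
from h import *
np.set_printoptions(precision=1,suppress=True)
s=r.get_state();print(s['position'],s['force'])
i=snap('side','side9.png')
for t in ['wedge_tip','wedge_center','wedge','vibrator','short_foot_axis']:
        for d in r.spot_point(t,'side')[:2]: print(t,d['p'],pix(i,d['location'],{'vibrator':0,'short_foot_axis':21}.get(t,4),s))
a=cv2.imread('pics/side9.png');b=cv2.imread('pics/side0.png')
A=cv2.resize(a[180:250,250:350],None,fx=7,fy=7,interpolation=cv2.INTER_CUBIC)
cv2.imwrite('pics/side9c.png',A)
# table shift by registration on top/back-left portion
g=lambda x:np.float32(cv2.cvtColor(x,cv2.COLOR_BGR2GRAY))[180:225,262:312]
print(cv2.phaseCorrelate(g(b),g(a)))
w=snap('wrist','wrist9.png')
E
```

```text
[427.6 397.4   3.1] [-0.4  1.4 -0.8]
wedge_tip 0.69 [605.  392.7   4. ]
wedge_tip 0.47 [469.8 482.5   4. ]
wedge_center 0.83 [565.5 371.7   4. ]
wedge_center 0.77 [462.  518.8   4. ]
wedge 0.77 [455.1 514.9   4. ]
wedge 0.5 [553.  389.7   4. ]
vibrator 0.89 [610.4 315.2   0. ]
short_foot_axis 0.76 [567.9 379.4  21. ]
((-0.009851131200342422, 0.4760131529430467), 1.01708537779914)
```

View pics/side9c.png

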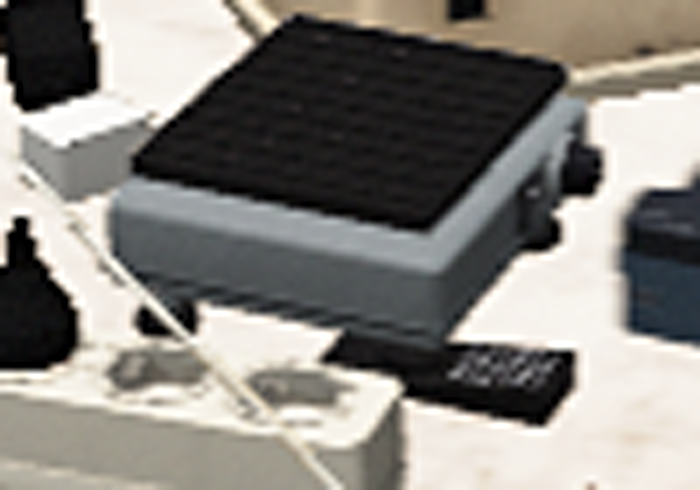

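```bash
python3 - <<'E'
import cv2,numpy as np
L=lambda n:np.float32(cv2.cvtColor(cv2.imread('pics/side%d.png'%n),cv2.COLOR_BGR2GRAY))
a=L(9)
for n in (0,4):
    b=L(n)
    for nm,(r0,r1,c0,c1) in dict(table=(180,225,262,312),front=(205,232,262,315),bg=(230,265,235,300),bg2=(150,178,260,330)).items():
        print(n,nm,np.round(cv2.phaseCorrelate(b[r0:r1,c0:c1].copy(),a[r0:r1,c0:c1].copy()),2) if 0 else cv2.phaseCorrelate(b[r0:r1,c0:c1].copy(),a[r0:r1,c0:c1].copy()))
    t=b[182:224,264:310];m=cv2.matchTemplate(cv2.resize(a[175:231,257:317],None,fx=5,fy=5,interpolation=2),cv2.resize(t,None,fx=5,fy=5,interpolation=2),cv2.TM_CCOEFF_NORMED)
    print('tm px shift',(np.array(cv2.minMaxLoc(m)[3])-35)/5,m.max())
E
```

```text
0 table ((-0.009851131200342422, 0.4760131529430467), 1.01708537779914)
0 front ((-0.08834944380595644, 0.3452649526550555), 0.7544798317923631)
0 bg ((0.052408354156078474, 0.39563491546179463), 0.7939985587641045)
0 bg2 ((-0.01758491783024141, -0.006058038240446706), 1.000298599070973)
tm px shift [0. 0.] 0.99884665
4 table ((-0.007690849827906021, 0.462125533591081), 1.012581647819943)
4 front ((-0.0930059267271588, 0.3647951287407931), 0.7548396636429147)
4 bg ((0.03717837822247816, 0.38615057463763947), 0.7981626178011482)
4 bg2 ((-0.00024162043516895437, 0.004783007660170924), 1.0011585866963422)
tm px shift [0. 0.] 0.9988334
```

{"method": "play_rows", "body": {"targets": [[0, 0, -1, 0, 0, 0, 0], [0, 0, -3, 0, 0, 0, 0], [0, 0, -5, 0, 0, 0, 0], [0, 0, -5, 0, 0, 0, 0], [0, 0, -5, 0, 0, 0, 0]]}}

```text
time_s: 23.3
position: [429.7, 398.1, 54.7]
tcp_rot: [0.063, 0.998, 0.001, 0.001]
force: [0.1, -0.1, -1.0]
gripper_width: 0.3
```

```bash
python3 -c "
from h import *
s=r.get_state();print(s['time_s'],s['position'],s['force'],s['joint_vel']);print(r.close_job())"
```

```text
23.3 [429.67977357 398.06231962  54.72884918] [ 0.13127286 -0.14116487 -0.99987233] [ 2.18808117e-03  3.01148686e-02  1.40800609e-02 -9.46088577e-04
 -1.15568959e-02 -2.98376689e-05]
the job is handed in; nothing more can be done
None
```

The larger wedge is jammed under the short front-left foot, and I handed the job in at 23.3 s; no verdict is reported. I gripped the wedge near its heel, set it flat in front of the foot, then slid it thin end first under the foot. For the last part I pushed on the heel with the closed fingers. The push force rose from about 0 to 2.9, 5.1 and then 8.0 N over about 2 mm, so I stopped there, backed off and raised the hand clear.

- **Wedge:** In the last side picture it lies flat. The networks put its thin end at about x 605 mm, well past the foot's front rim at about x 557 mm, and roughly in line with the foot. They scattered by up to 15 mm sideways on the wedge.
- **Table:** It has not visibly moved. Template matching against the first picture gave 0.0 px. Phase correlation gave about 0.4–0.5 px, but an image patch mostly off the table gave about the same, so I took that as an artefact.
- **Not measured:** I could not measure the clamping force directly and inferred it from the 8 N push. Table level was judged only from the picture.
- **Other contacts:** When I first lowered the hand to grip the wedge, the fingertips touched the worktop with about 8 N. The hand was never sent near the two jars or the dropper bottle, but I did not check their positions at the end.

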